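# Load the drill jig and latch it

## Robot

A 6-joint arm with a two-finger parallel gripper is mounted at the origin on a cart in front of the work surface, level with it; the furniture and walls round the work are solid. World frame = base frame: x ahead of the robot, y to its left, z up, the work surface at z = 0. Lengths are in m, angles in rad, forces in N, time in s.
With the tool pointing down it reaches from about 0.375 to 0.75 m from the base axis. Payload 9 kg.
Tool frame: the origin (TCP) lies midway between the tips of the shut fingers; the grasp point (between the pads) lies 19 mm behind it; z points along the fingers, y is the line along which they close (so a half turn about z gives the same grasp; the last joint's range is limited). The gripper opens to 85 mm and grips with 20 to 120 N. Pads are 22 mm wide; open, the fingers measure 114 mm over their backs; the gripper's body (76 mm by 85 mm) begins 54 mm behind the grasp point. The pads swing forward as they close: fully open they stand 13 mm farther back than shut.
Start: joints at [-1.44, 0.104, 0.097, 1.564, 0, 1.353], TCP at [0.205, -0.564, 0.231] pointing down, gripper open.
Joint ranges: [-2.99, 2.99], [-0.84, 1.86], [-1.1, 1.16], [-1.84, 2.11], [-1.51, 1.56], [-3.14, 3.14]. Speed limits (rad/s): [2.22, 2.22, 2.57, 3.14, 3.14, 3.14].

## Interface

Orientations are given as a unit quaternion [x, y, z, w].
In Python, from station import bot gives the robot as it stands.
- The arm moves only by the shell command python3 drive.py 'ROWS' [OPENING] [FORCE]. ROWS is a JSON list of rows, 1 to 5 of them, each an object with the fields xyz (a list: dx, dy, dz in m), spin (a turn about the tool's z in rad); a field left out counts as zero; each row is the pose to reach, as a shift and turn from the pose commanded when the command began, along the tool's axes at that moment; what a row does not reach only later rows make up. A row lasts 1/12 s, in which the tool goes at most 0.0417 m and 0.125 rad, less where a joint would pass 70% of its speed; a pose out of reach is approached as far as the arm can. OPENING is the opening from 0.0 (shut) to 1.0 (fully open), set as the command begins (- or left out keeps the last). The fingers move at their own pace and stop on an object; FORCE is the grip in N (left out, the last holds). Time passes only in rows, so rows that do not move let the fingers close. It prints the time, the measured TCP pose, the force, the opening and the grip force at its end. Input that does not fit is refused with a message, and nothing moves.
- bot.get_obs(): the state, without advancing time (a new reading comes with each control period).
- bot.read_camera(name): name is "scene" or "top"; returns the picture (384x512x3 uint8, red, green, blue); there is no depth.
- bot.camera_info(name): a dict with "fx", "fy", "cx", "cy" (pixels), "world_to_cam" (4x4, takes a point from world to camera coordinates). Camera axes: x right, y down, z forward; pixel columns grow to the right and rows downward; lengths in m; the calibration is good to about 2 mm. A picture is of the moment at which its call begins. camera_info takes no time and is no camera call.
- bot.sign_off(): hands the job in; it is judged then, once.
The state is a dict: "time": time; "qpos": joint angles; "joint_vel": joint speeds; "effort": joint torques, N m; "eef_pos": TCP position; "tool_rot": TCP orientation; "ft_force": force on the tool from outside, world axes, zero at the start; "wrist_torque": the same for the moment, N m; "opening": opening from 0.0 (shut) to 1.0 (fully open); "gripper_force": force on a finger pad.
Only numpy, scipy, OpenCV 4.12 (cv2) and the standard library are available. Lean on these libraries where they do the work, as an engineer would, in place of code of your own. Each camera call takes 0.05 s, during which the arm holds its last target. There are 200 camera calls.

## Task

Load the drill jig: take the notched flat bar and slide it, notched end first, under the bush plate until it sits fully home on the locating pin, swinging the latch bar up out of the way first if it hangs over the mouth. Then swing the latch bar down behind the blank until it is past the spring roller and rests fully down in its catch, and let go. Leave the wider piece and everything else on the bench where they are.

Things in the scene. Friction and masses are not known exactly. Their poses are not given: they have to be found in the camera images.
- jig: steel drill jig fixed to the bench; origin on the bench top under the middle of its slot; x is the direction in which the blank slides in, y to the left of that, z up. Base plate 10 mm thick, x -102 to 88, y -86 to 86 mm. From x = -60 to -4 mm the blank, when home, lies open on the base plate: hold its long sides there, clear of the flared rails; its rear end is then at x = -60 mm
- jig_mouth (a point): middle of the slot's mouth on the slot floor, at jig x = -2 mm, z = 10 mm. Slot 51 mm wide, 14.5 mm high, between side rails (87 mm over both) that are flared at the mouth and run to jig x = 62 mm; covered by the bush plate from jig x = 6 to 40 mm (top z = 38.5 mm, its two drill bushes to z = 47 mm)
- jig_home (a point): point on the slot floor (z = 10 mm) at jig x = 44 mm, at the rear of the locating pin: blank_notch comes here when the blank is home; axes as the jig. The pin, 12 mm thick and 21 mm tall, stands in the middle of the slot at jig x = 50 mm; beyond it is an end block (z = 32 mm)
- blank: the notched bar: flat grey metal blank 120 x 48 x 12 mm, about 0.2 kg, lying flat; origin at the middle of its underside; x is its length, the notched end is at x = +60 mm, plain end at x = -60 mm. The notch is 16 mm wide and 16 mm deep
- blank_notch (a point): bottom of the notch, on the blank's underside, 44 mm from its middle towards the notched end
- latch_bar (a joint): angle of the latch bar, rad: 0 = level, right down in its catch; grows as it swings up; 1.57 upright; 2.3 fully open, leaning to the jig's +y side. Stiff hinge (0.3 N m): it stays where left. From 1.9 rad up it leaves room for a gripper over the slot
- latch_hinge (a point): axis of the latch bar (jig x = -68.5, y = 66, z = 22.5 mm); the bar (10 mm thick, 18 mm high, about 0.2 kg) turns about the jig's x axis in the plane x = -73.5 to -63.5 mm, just behind the blank's rear end; clevis 38 mm high round the axis
- latch_tab (a point): middle of the grip tab at the bar's free end, 178 mm from the hinge axis; tab 40 mm along the bar, 26 mm high, 10 mm thick along the jig's x. Its flat faces can be pinched from above, fingers closing along the jig's x; the bar turns between the pads. Closed, it lies at jig y = -112 mm, z = 22.5 mm, beyond the edge of the base plate
- catch (a point): middle of the catch at jig y = -66 mm where the bar comes to rest, z = 22.5 mm. At 0.2 rad the bar meets a brass spring roller and must be pushed past it (about 10 N down at the tab); in the last 0.03 rad the roller snaps over the bar's top and holds it down. The roller's housing (on its -x side, from jig x = -98 to -76 mm, y = -79 to -53 mm) is 46 mm high
- wide_piece: plain bar piece of the same metal, wider and shorter (95 x 64 x 12 mm, no notch); does not fit this jig and stays where it is; origin under its middle
- tape_2: small dark roll of tape, 53 mm across, 19 mm high, near the front half of the blank; bystander; origin under its middle
- pliers_blue: pliers lying flat, 52 x 186 x 11 mm, long along its y; bystander; origin under its middle
- oil_can: oil can with a thin spout, 74 mm across, 154 mm high; bystander; origin under its middle
- mug_1: mug, 82 x 114 x 91 mm high, handle along its y; bystander; origin under its middle
- wax_tin: flat round tin, 75 mm across, 43 mm high; bystander; origin under its middle
- spanner_17: spanner lying flat, 32 x 194 x 8 mm, long along its y; bystander; origin under its middle
- sanding_block: sanding block, 66 x 112 x 29 mm, long along its y; bystander; origin under its middle
- screw_box_1: small carton, 50 x 70 x 35 mm; bystander; origin under its middle

How it is judged:
By the outcome, as a careful person would: the job done as asked, in the order asked, and still so for the second after the job is handed in, with the robot touching nothing.
It also fails if it takes over 72 s, if anything falls off the work surface, if the arm or the gripper's body presses on something with over 40 N, if the wrist force passes 120 N, or if a joint passes its speed limit or range.

## Working session

There is one attempt and no reset: what is moved stays moved. The work goes in short steps, Python scripts to look and compute and a shell command to move; the robot and the scene stay as the last step left them, time stands still between calls to the robot, and variables do not carry over. Pictures are saved under pics/ and viewed, at most 12 in all, crops included, and the job is handed in when it is done.

```bash
ls; mkdir -p pics; python3 - <<'E'
from station import bot
import cv2,numpy as np
for n in("scene","top"):
    im=bot.read_camera(n); cv2.imwrite(f"pics/{n}0.png",im[:,:,::-1])
    c=bot.camera_info(n); print(n,c["fx"],c["fy"],c["cx"],c["cy"]); print(np.round(c["world_to_cam"],4).tolist())
o=bot.get_obs(); print(o["time"],o["eef_pos"],o["tool_rot"],o["opening"])
a=cv2.imread("pics/scene0.png");b=cv2.imread("pics/top0.png")
cv2.imwrite("pics/top0b.png",cv2.resize(b,(800,600),interpolation=cv2.INTER_CUBIC))
cv2.imwrite("pics/scene0b.png",cv2.resize(a,(800,600),interpolation=cv2.INTER_CUBIC))
E
```

```text
drive.py
pics
station.py
scene 397.1277258280792 397.1277258280792 257.70512839107295 195.87625525750158
[[0.4768, -0.879, 0.0066, -0.2561], [-0.427, -0.2382, -0.8723, 0.2917], [0.7683, 0.4131, -0.4889, 0.9214], [0.0, 0.0, 0.0, 1.0]]
top 410.96934933959847 410.96934933959847 250.12080239218054 187.59645838876324
[[-0.495, -0.8689, -0.0039, 0.2909], [-0.8476, 0.4839, -0.2179, 0.4699], [0.1912, -0.1046, -0.976, 1.1828], [0.0, 0.0, 0.0, 1.0]]
0.1 [ 0.2050271  -0.56356208  0.2305856 ] [ 9.84831372e-01  1.73513108e-01  3.80833017e-05 -6.07715853e-04] 1.001120424185085
```

View pics/top0b.png

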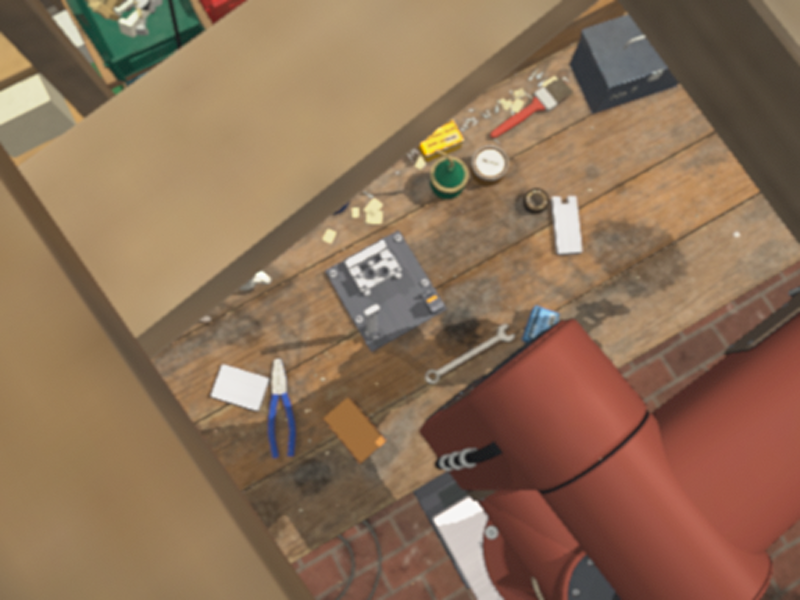

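View pics/scene0b.png

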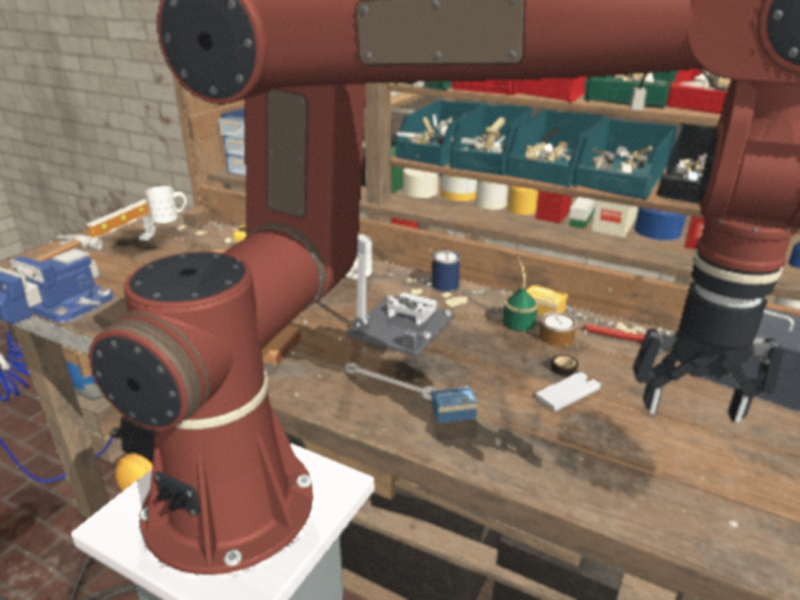

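Top view (800×600 scale): the blank is at (567,225) with its notch up, near the tape at (536,200). The jig is at (385,290), with its bush plate up-left and its roller at (433,300). In the scene view the latch stands about upright at (363,280) and the blank is at (568,391). Next, enlarged crops.

```bash
python3 - <<'E'
import cv2,numpy as np
a=cv2.imread("pics/scene0.png");b=cv2.imread("pics/top0.png")
def crop(im,x,y,w,h,s):
    return cv2.resize(im[y:y+h,x:x+w],None,fx=s,fy=s,interpolation=cv2.INTER_CUBIC)
# jig: top x205..288,y145..228 ; 
def grid(c,x,y,s,st=10):
    for v in range((x//st+1)*st,x+c.shape[1]//s,st):
        cv2.line(c,((v-x)*s,0),((v-x)*s,6),(0,0,255),1);cv2.putText(c,str(v),((v-x)*s-8,16),0,.33,(0,0,255),1)
    for v in range((y//st+1)*st,y+c.shape[0]//s,st):
        cv2.line(c,(0,(v-y)*s),(6,(v-y)*s),(0,0,255),1);cv2.putText(c,str(v),(8,(v-y)*s+4),0,.33,(0,0,255),1)
    return c
j=grid(crop(b,205,145,80,85,7),205,145,7)
k=grid(crop(b,345,118,34,50,7),345,118,7)
m=np.zeros((600,800,3),np.uint8); m[:j.shape[0],:j.shape[1]]=j; m[:350,562:800]=k
cv2.imwrite("pics/c1.png",m)
j=grid(crop(a,215,145,85,85,6),215,145,6)
k=grid(crop(a,338,220,48,50,6),338,220,6)
m=np.zeros((600,800,3),np.uint8); m[:510,:510]=j; m[:300,512:800]=k
cv2.imwrite("pics/c2.png",m)
E
```

```text
(no output)
```

View pics/c1.png

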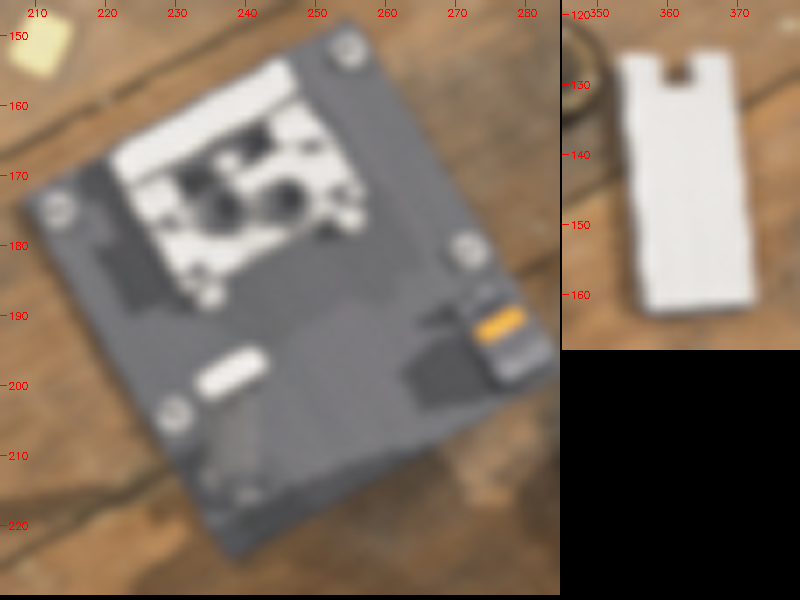

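View pics/c2.png

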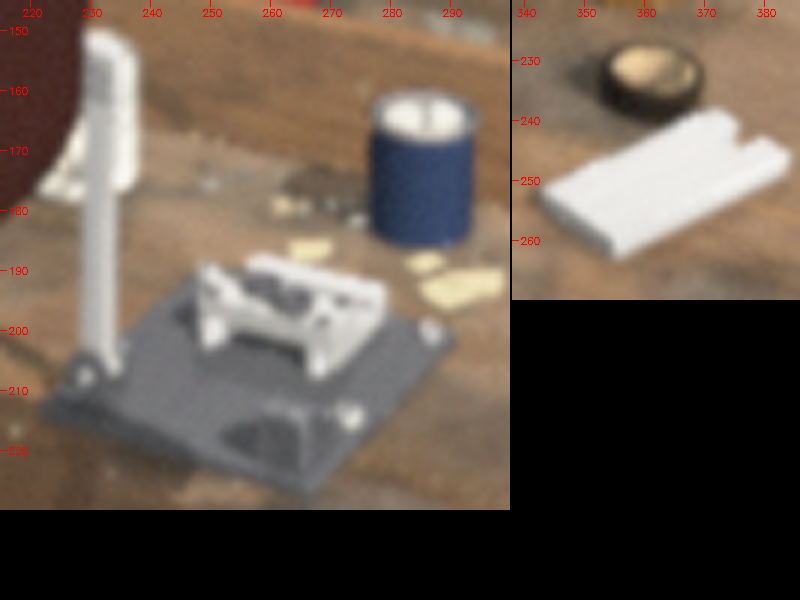

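Crops: in the top view the jig plate corners are at (208,174), (255,148), (285,195) and (239,225), and the blank corners at (354,126), (369,126), (373,161) and (356,162). In the scene view the latch runs from (231,207) up to (231,151), nearly upright. Next I fit the poses.

```bash
cat > h.py <<'E'
import numpy as np, cv2
from station import bot
from scipy.optimize import least_squares
from scipy.spatial.transform import Rotation as R
CI={n:bot.camera_info(n) for n in("scene","top")}
def proj(n,p):
    c=CI[n];p=np.atleast_2d(p);q=p@np.array(c["world_to_cam"])[:3,:3].T+np.array(c["world_to_cam"])[:3,3]
    return np.c_[c["fx"]*q[:,0]/q[:,2]+c["cx"],c["fy"]*q[:,1]/q[:,2]+c["cy"]]
def pose(v,p):
    c,s=np.cos(v[2]),np.sin(v[2]);p=np.atleast_2d(p)
    return np.c_[v[0]+c*p[:,0]-s*p[:,1],v[1]+s*p[:,0]+c*p[:,1],p[:,2]+(v[3] if len(v)>3 else 0)]
def fit(obs,v0):
    f=lambda v:np.concatenate([(proj(n,pose(v,np.array(P)/1e3))-np.array(U)).ravel() for n,P,U in obs])
    r=least_squares(f,v0,loss="soft_l1",x_scale=[.1,.1,.5,.05][:len(v0)]);return r.x,f(r.x).reshape(-1,2)
def latch(t,r,w=0): # jig mm
    return [-68.5,66-r*np.cos(t)-w*np.sin(t),22.5+r*np.sin(t)-w*np.cos(t)]
E
cat > fit.py <<'E'
from h import *
top=[("top",[[88,86,10],[88,-86,10],[-102,-86,10]],[[208.1,173.6],[255,148],[284.6,195]]),
 ("scene",[[88,-86,10],[-102,-86,0],[-102,86,0]],[[290.8,202],[265.8,227.5],[221.7,213.5]])]
bl=[("top",[[60,24,12],[60,-24,12],[-60,-24,12],[-60,24,12]],[[353.6,126.1],[369,125.6],[372.6,161.1],[356.4,162.3]]),
 ("scene",[[-60,24,12],[-60,-24,12],[60,24,12],[60,-24,12]],[[343.5,252.5],[355.2,260.8],[372.3,238.3],[384.3,245.8]])]
for k,o in(("jig",top),("blank",bl)):
  for z in ([],[0.]):
    best=min((fit(o,[.5,0,y]+z) for y in np.arange(-3,3.1,1)),key=lambda r:abs(r[1]).sum())
    print(k,np.round(best[0],4),np.round(best[1],1).tolist())
    if not z and k=="jig": J=best[0]
    if not z and k=="blank": B=best[0]
np.save("J.npy",J);np.save("B.npy",B)
for t in np.arange(1.2,2.4,.1):
    p=pose(J,np.array([latch(t,198),latch(t,15)])/1e3); print(round(t,2),proj("top",p).round(1).tolist(),proj("scene",p).round(1).tolist())
b=cv2.imread("pics/top0.png");a=cv2.imread("pics/scene0.png")
E
python3 fit.py
```

```text
jig [ 0.58    0.023  -0.0009] [[-0.8, -0.6], [-0.1, -0.9], [0.7, 3.0], [0.2, -2.5], [0.4, 0.6], [-0.9, 0.7]]
jig [ 0.5803  0.0231 -0.0018 -0.0008] [[-0.9, -0.7], [-0.2, -0.9], [0.7, 3.0], [0.3, -2.3], [0.4, 0.8], [-0.9, 0.8]]
blank [ 0.5061 -0.3677 -0.4821] [[0.5, 0.0], [-0.0, 0.0], [0.2, 0.5], [1.1, -0.2], [-0.4, -1.3], [0.2, -0.8], [-0.4, -0.4], [0.1, 0.0]]
blank [ 0.5074 -0.368  -0.4821 -0.003 ] [[0.1, 0.0], [-0.4, -0.0], [-0.3, 0.3], [0.7, -0.3], [-0.3, -0.7], [0.3, -0.2], [-0.3, 0.2], [0.2, 0.6]]
1.2 [[258.5, 187.5], [238.4, 210.5]] [[249.2, 159.6], [232.2, 202.3]]
1.3 [[252.2, 190.4], [238.0, 210.7]] [[243.9, 156.5], [231.8, 202.1]]
1.4 [[245.8, 193.7], [237.6, 210.9]] [[238.5, 154.0], [231.5, 201.9]]
1.5 [[239.1, 197.2], [237.2, 211.1]] [[233.1, 152.1], [231.1, 201.7]]
1.6 [[232.4, 200.9], [236.7, 211.4]] [[227.7, 150.7], [230.7, 201.6]]
1.7 [[225.7, 204.8], [236.3, 211.6]] [[222.4, 150.0], [230.3, 201.5]]
1.8 [[219.1, 208.7], [235.9, 211.9]] [[217.3, 149.9], [230.0, 201.5]]
1.9 [[212.8, 212.6], [235.5, 212.1]] [[212.4, 150.3], [229.6, 201.5]]
2.0 [[206.9, 216.6], [235.1, 212.4]] [[207.8, 151.3], [229.2, 201.5]]
2.1 [[201.3, 220.4], [234.7, 212.6]] [[203.5, 152.9], [228.9, 201.6]]
2.2 [[196.2, 224.1], [234.3, 212.9]] [[199.6, 154.9], [228.6, 201.7]]
2.3 [[191.7, 227.5], [234.0, 213.1]] [[196.1, 157.5], [228.3, 201.9]]
```

```bash
cat > ov.py <<'E'
from h import *
import sys
def box(x0,x1,y0,y1,z0,z1):
    c=np.array([[x,y,z] for x in(x0,x1) for y in(y0,y1) for z in(z0,z1)],float)
    return [(c[i],c[j]) for i in range(8) for j in range(i) if bin(i^j).count('1')==1]
def overlay(im,n,J,x,y,w,h,s,t=1.5,B=None):
    c=cv2.resize(im[y:y+h,x:x+w],None,fx=s,fy=s,interpolation=cv2.INTER_CUBIC)
    def dr(v,E,col):
        for p,q in E:
            u=(proj(n,pose(v,np.array([p,q])/1e3))+.5-[x,y])*s
            cv2.line(c,*[tuple(int(a) for a in k) for k in u],col,1,cv2.LINE_AA)
    dr(J,box(-102,88,-86,86,0,10),(0,255,0))
    dr(J,[e for e in box(6,40,-43.5,43.5,10,38.5) if e[0][2]>11 and e[1][2]>11],(0,0,255))
    dr(J,box(-98,-76,-79,-53,10,46),(255,0,255))
    dr(J,[(latch(t,-10,-9),latch(t,198,-13)),(latch(t,-10,9),latch(t,198,13)),(latch(t,198,13),latch(t,198,-13))],(255,255,0))
    if B is not None: dr(B,box(-60,60,-24,24,0,12),(0,255,0))
    return c
if __name__=="__main__":
    J=np.load("J.npy");B=np.load("B.npy")
    b=cv2.imread("pics/top0.png");a=cv2.imread("pics/scene0.png")
    m=np.zeros((600,800,3),np.uint8)
    m[:510,:400]=overlay(b,"top",J,205,142,80,102,5);m[:450,400:800]=overlay(a,"scene",J,215,143,80,90,5)
    cv2.imwrite("pics/o1.png",m)
E
python3 ov.py
```

```text
(no output)
```

View pics/o1.png

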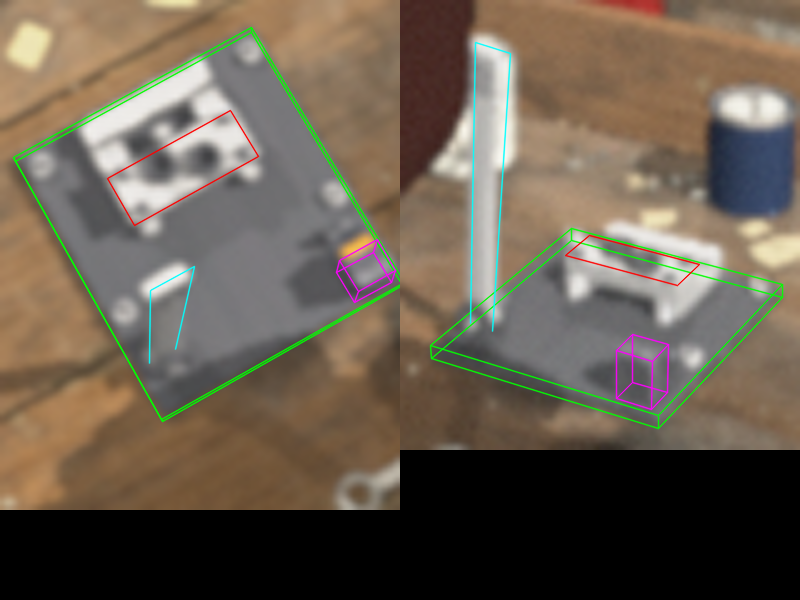

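```bash
python3 - <<'E'
from h import *
J=np.load("J.npy")
P=np.array([[-2,43.5,24.5],[-2,25.5,24.5],[-2,-43.5,24.5],[-2,43.5,10],[-2,-43.5,10],[6,43.5,38.5],[6,-43.5,38.5],[40,43.5,38.5],[40,-43.5,38.5],[62,43.5,24.5],[62,-43.5,24.5],[62,43.5,32],[62,-43.5,32],[-68.5,66,38],[-98,-79,46],[-76,-53,46],[-98,-53,46],[-102,-86,10],[-102,86,10]])
for p,u,v in zip(P,proj("top",pose(J,P/1e3)),proj("scene",pose(J,P/1e3))):
    print(p,"c1",((u-[205,145]+.5)*7).round(),"c2",((v-[215,145]+.5)*6).round())
E
```

```text
[-2.  43.5 24.5] c1 [198. 317.] c2 [192. 321.]
[-2.  25.5 24.5] c1 [234. 297.] c2 [219. 329.]
[ -2.  -43.5  24.5] c1 [370. 222.] c2 [326. 359.]
[-2.  43.5 10. ] c1 [200. 324.] c2 [192. 343.]
[ -2.  -43.5  10. ] c1 [370. 230.] c2 [325. 381.]
[ 6.  43.5 38.5] c1 [188. 295.] c2 [199. 294.]
[  6.  -43.5  38.5] c1 [362. 199.] c2 [333. 331.]
[40.  43.5 38.5] c1 [150. 229.] c2 [228. 270.]
[ 40.  -43.5  38.5] c1 [323. 134.] c2 [360. 305.]
[62.  43.5 24.5] c1 [128. 195.] c2 [245. 275.]
[ 62.  -43.5  24.5] c1 [299. 101.] c2 [376. 310.]
[62.  43.5 32. ] c1 [127. 190.] c2 [246. 264.]
[ 62.  -43.5  32. ] c1 [299.  96.] c2 [376. 299.]
[-68.5  66.   38. ] c1 [226. 467.] c2 [ 98. 342.]
[-98. -79.  46.] c1 [554. 358.] c2 [303. 421.]
[-76. -53.  46.] c1 [476. 344.] c2 [279. 390.]
[-98. -53.  46.] c1 [502. 388.] c2 [260. 408.]
[-102.  -86.   10.] c1 [566. 375.] c2 [311. 486.]
[-102.   86.   10.] c1 [226. 566.] c2 [ 37. 403.]
```

The overlay agrees to within about 2 px (end block and bush plate line up), so jig ≈ (0.580, 0.023, yaw 0). The latch is at about 1.5 rad and needs opening. I'll turn the tool to ψ=π with the fingers shut, then travel to just on the −y side of the bar.

```bash
for i in 1 2 3 4; do python3 drive.py '[{"spin":-0.125}, {"spin":-0.25}, {"spin":-0.375}, {"spin":-0.5}, {"spin":-0.625}]' 0.0 40 ; done; python3 drive.py '[{"spin":-0.125}, {"spin":-0.25}, {"spin":-0.293}]'
cat > rel.py <<'E'
from h import *
import sys
o=bot.get_obs();T=np.array([float(v) for v in sys.argv[1:5]]);M=R.from_quat(o["tool_rot"]).as_matrix()
psi=np.arctan2(M[1,0],M[0,0]);d=M.T@(T[:3]-o["eef_pos"]);t=-(T[3]-psi)
print("t",round(o["time"],2),"pos",o["eef_pos"].round(4),"psi",round(psi,4),"q",np.round(o["qpos"],2),"F",np.round(o["ft_force"],1),"op",round(o["opening"],3),"gf",round(float(np.max(o["gripper_force"])),1))
print("REL",d.round(4),"turn",round((t+np.pi)%(2*np.pi)-np.pi,4))
E
python3 rel.py 0.51 0.0 0.235 3.1416
```

```text
time: 0.52
eef_pos: [0.2051, -0.5637, 0.2308]
tool_rot: [0.882, 0.471, 0.0, -0.0]
ft_force: [-0.3, -0.2, -0.1]
opening: 0.299
gripper_force: 0.0
time: 0.93
eef_pos: [0.205, -0.5637, 0.2308]
tool_rot: [0.695, 0.719, 0.0, -0.0]
ft_force: [0.4, -0.1, -0.4]
opening: 0.004
gripper_force: 0.0
time: 1.35
eef_pos: [0.2051, -0.5637, 0.2309]
tool_rot: [0.44, 0.898, 0.0, -0.0]
ft_force: [0.1, -0.5, -0.0]
opening: 0.001
gripper_force: 0.0
time: 1.77
eef_pos: [0.205, -0.5637, 0.2308]
tool_rot: [0.143, 0.99, 0.0, -0.0]
ft_force: [0.6, -0.2, -0.2]
opening: 0.001
gripper_force: 0.0
time: 2.02
eef_pos: [0.205, -0.5637, 0.2308]
tool_rot: [-0.004, 1.0, 0.0, -0.0]
ft_force: [0.5, -0.3, -0.6]
opening: 0.005
gripper_force: 0.0
t 2.02 pos [ 0.205  -0.5637  0.2308] psi -3.1342 q [-1.44  0.1   0.1   1.56  0.   -1.45] F [ 0.5 -0.3 -0.6] op 0.005 gf 0.0
REL [-0.3091  0.5614 -0.0037] turn 0.0074
```

```bash
for i in 1 2 3; do python3 drive.py '[{"xyz":[-0.0193, 0.035, 0]}, {"xyz":[-0.0386, 0.07, 0]}, {"xyz":[-0.0579, 0.105, 0]}, {"xyz":[-0.0772, 0.14, 0]}, {"xyz":[-0.0965, 0.175, 0]}]' | grep -E "time|eef_pos"; done; python3 rel.py 0.51 0.0 0.165 3.1416
```

```text
time: 2.43
eef_pos: [0.3019, -0.3871, 0.2308]
time: 2.85
eef_pos: [0.3984, -0.2119, 0.2311]
time: 3.27
eef_pos: [0.4949, -0.0367, 0.2311]
t 3.27 pos [ 0.4949 -0.0367  0.2311] psi -3.1413 q [-0.34 -0.21 -0.21  1.57 -0.   -0.34] F [ 1.2 -1.3 -0. ] op -0.001 gf 0.0
REL [-0.0151  0.0367  0.0661] turn 0.0003
```

```bash
python3 drive.py '[{"xyz":[-0.0151, 0.03, 0.02]}, {"xyz":[-0.0151, 0.03, 0.045]}, {"xyz":[-0.0151, 0.0367, 0.066]}]' | grep -E "time|eef_pos|ft"; for i in 1 2; do python3 drive.py '[{"xyz":[0, 0.014, 0]}, {"xyz":[0, 0.028, 0]}, {"xyz":[0, 0.042, 0]}, {"xyz":[0, 0.056, 0]}, {"xyz":[0, 0.07, 0]}]' | grep -E "time|eef_pos|ft"; done
python3 - <<'E'
from h import *
from ov import overlay
J=np.load("J.npy")
b=bot.read_camera("top")[:,:,::-1].copy();a=bot.read_camera("scene")[:,:,::-1].copy()
cv2.imwrite("pics/top1.png",b);cv2.imwrite("pics/scene1.png",a)
m=np.zeros((600,800,3),np.uint8)
m[:600,:400]=overlay(b,"top",J,180,130,100,150,4,2.1);m[:600,400:800]=overlay(a,"scene",J,180,100,100,150,4,2.1)
cv2.imwrite("pics/o2.png",m)
E
```

```text
time: 3.52
eef_pos: [0.5098, -0.0007, 0.1637]
ft_force: [0.3, -1.4, -0.8]
time: 3.93
eef_pos: [0.5091, 0.0683, 0.1648]
ft_force: [0.2, -0.8, -0.5]
time: 4.35
eef_pos: [0.5092, 0.1382, 0.1648]
ft_force: [0.6, -1.6, 0.2]
```

View pics/o2.png

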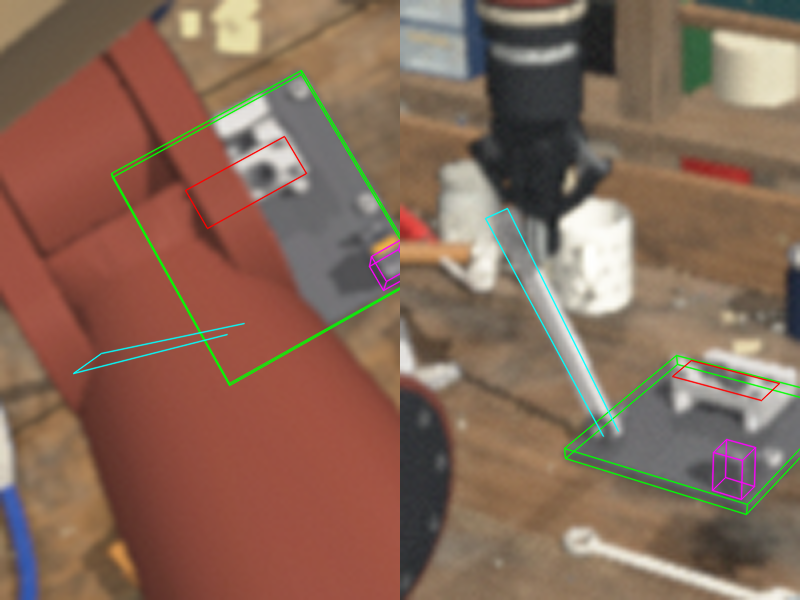

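The scene view shows the bar at about 2.05 rad, slightly inside my 2.1 overlay and well beyond 1.9. Now to the blank, grasping near its rear.

```bash
python3 drive.py '[{"xyz":[0, -0.02, -0.03]}, {"xyz":[0, -0.06, -0.03]}, {"xyz":[0, -0.1, -0.03]}, {"xyz":[0.005, -0.14, -0.03]}, {"xyz":[0.01, -0.18, -0.03]}]' 0.85| grep -E "time|eef_pos|ft"; python3 drive.py '[{"xyz":[0.005, -0.04, 0]}, {"xyz":[0.01, -0.08, 0]}, {"xyz":[0.014, -0.12, 0]}, {"xyz":[0.018, -0.16, 0]}, {"xyz":[0.022, -0.2, 0]}]' | grep -E "time|eef_pos|ft"; python3 drive.py '[{"xyz":[0, -0.03, 0], "spin":0.12}, {"xyz":[0, -0.06, 0], "spin":0.24}, {"xyz":[0, -0.09, 0], "spin":0.36}, {"xyz":[0, -0.11, 0], "spin":0.482}]' | grep -E "time|eef_pos|ft"; python3 rel.py 0.475 -0.352 0.05 2.6595
```

```text
time: 4.87
eef_pos: [0.4989, -0.0444, 0.1953]
ft_force: [1.0, -0.3, 1.0]
time: 5.28
eef_pos: [0.4764, -0.2447, 0.1952]
ft_force: [0.7, -0.6, -0.4]
time: 5.62
eef_pos: [0.4764, -0.3554, 0.1948]
ft_force: [-0.4, -0.7, -0.9]
t 5.62 pos [ 0.4764 -0.3554  0.1948] psi 2.6519 q [-0.86  0.08  0.01  1.5  -0.   -0.37] F [-0.4 -0.7 -0.9] op 0.85 gf 0.0
REL [0.0028 0.0024 0.1448] turn -0.0076
```

```bash
python3 drive.py '[{"xyz":[0.003, 0.0024, 0.04]}, {"xyz":[0.003, 0.0024, 0.08]}, {"xyz":[0.003, 0.0024, 0.12]}, {"xyz":[0.003, 0.0024, 0.16]}, {"xyz":[0.003, 0.0024, 0.16]}]' 0.72| grep -E "time|eef_pos|ft|open"; python3 drive.py '[{"xyz":[0, 0, 0.012]}, {"xyz":[0, 0, 0.022]}, {"xyz":[0, 0, 0.03]}, {"xyz":[0, 0, 0.034]}, {"xyz":[0, 0, 0.034]}]' | grep -E "time|eef_pos|ft";python3 rel.py 0.475 -0.352 0.0 2.6595
python3 - <<'E'
from h import *
from ov import overlay
J=np.load("J.npy");B=np.load("B.npy")
b=bot.read_camera("top")[:,:,::-1].copy();a=bot.read_camera("scene")[:,:,::-1].copy()
cv2.imwrite("pics/top2.png",b);cv2.imwrite("pics/scene2.png",a)
m=np.zeros((600,800,3),np.uint8)
m[:480,:400]=overlay(b,"top",J,330,100,80,96,5,2.1,B);m[:480,400:800]=overlay(a,"scene",J,320,190,80,96,5,2.1,B)
cv2.imwrite("pics/o3.png",m)
E
```

```text
time: 6.03
eef_pos: [0.4714, -0.3447, 0.0266]
ft_force: [-0.3, 1.6, -1.3]
opening: 0.717
time: 6.45
eef_pos: [0.4763, -0.3489, 0.0016]
ft_force: [-0.5, 0.5, -0.4]
t 6.45 pos [ 0.4763 -0.3489  0.0016] psi 2.6598 q [-0.85  0.17 -0.26  1.15 -0.   -0.37] F [-0.5  0.5 -0.4] op 0.72 gf 0.0
REL [-0.0003 -0.0033  0.0016] turn 0.0003
```

View pics/o3.png

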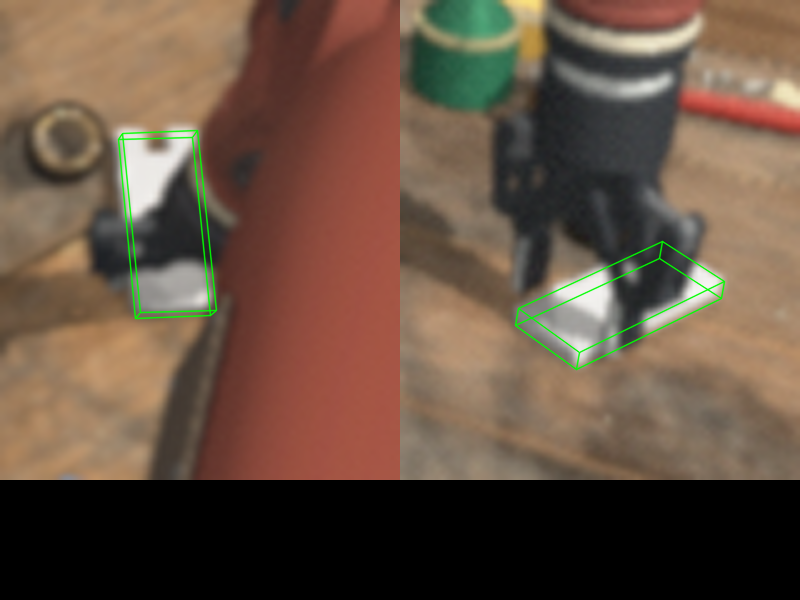

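```bash
python3 - <<'E'
from h import *
o=bot.get_obs();M=R.from_quat(o["tool_rot"]).as_matrix()
for s in(-1,1):
  for xx in(-.011,.011):
    for z in(-.006,-.06):
      p=o["eef_pos"]+M@[xx,s*.0306,z]; u=(proj("top",p)[0]-[330,100])*5; v=(proj("scene",p)[0]-[320,190])*5+[400,0]
      print(s,xx,z,u.round(),v.round())
E
```

```text
-1 -0.011 -0.006 [212. 254.] [627. 337.]
-1 -0.011 -0.06 [238. 227.] [640. 259.]
-1 0.011 -0.006 [216. 288.] [599. 350.]
-1 0.011 -0.06 [241. 262.] [612. 272.]
1 -0.011 -0.006 [116. 258.] [548. 282.]
1 -0.011 -0.06 [137. 231.] [559. 206.]
1 0.011 -0.006 [119. 291.] [521. 295.]
1 0.011 -0.06 [141. 266.] [532. 218.]
```

The fingers straddle the rear part of the blank, with the far tip at (530,290) as predicted. I'll centre, close and lift.

```bash
python3 drive.py '[{"xyz":[0, -0.002, 0.001]}, {"xyz":[0, -0.003, 0.002]}, {"xyz":[0, -0.003, 0.002]}]' | grep -E "time|eef_pos|ft"; python3 drive.py '[{}, {}, {}, {}, {}]' 0.3 60| grep -E "time|eef_pos|ft|open|grip"; python3 drive.py '[{"xyz":[0, 0, -0.015]}, {"xyz":[0, 0, -0.04]}, {"xyz":[0, 0, -0.07]}, {"xyz":[0, 0, -0.09]}, {"xyz":[0, 0, -0.09]}]'| grep -E "time|eef_pos|ft|open|grip"; python3 rel.py 0.44 0.023 0.09 3.1407
```

```text
time: 6.8
eef_pos: [0.4747, -0.3517, -0.0004]
ft_force: [0.7, 0.6, -0.1]
time: 7.22
eef_pos: [0.475, -0.3516, -0.0001]
ft_force: [-0.5, 1.4, 6.0]
opening: 0.542
gripper_force: 62.2
time: 7.63
eef_pos: [0.4763, -0.3531, 0.094]
ft_force: [0.7, -0.7, -1.2]
opening: 0.542
gripper_force: 62.0
t 7.63 pos [ 0.4763 -0.3531  0.094 ] psi 2.6599 q [-0.86  0.09 -0.16  1.31 -0.   -0.38] F [ 0.7 -0.7 -1.2] op 0.542 gf 62.0
REL [0.2065 0.3165 0.002 ] turn -0.4808
```

```bash
python3 drive.py '[{"spin":-0.1}, {"spin":-0.2}, {"spin":-0.32}, {"spin":-0.44}, {"spin":-0.4812}]' | grep -E "time|eef_pos|ft";  python3 rel.py 0.46 0.023 0.09 3.1407
python3 drive.py '[{"xyz":[0.002, 0.037, 0]}, {"xyz":[0.004, 0.074, 0]}, {"xyz":[0.006, 0.111, 0]}, {"xyz":[0.008, 0.148, 0]}, {"xyz":[0.01, 0.185, 0]}]' | grep -E "time|eef_pos|ft"
python3 drive.py '[{"xyz":[0.002, 0.037, 0]}, {"xyz":[0.004, 0.074, 0]}, {"xyz":[0.006, 0.111, 0]}, {"xyz":[0.007, 0.148, 0]}, {"xyz":[0.007, 0.185, 0]}]' | grep -E "time|eef_pos|ft"
python3 rel.py 0.46 0.023 0.06 3.1407
```

```text
time: 8.05
eef_pos: [0.4741, -0.3506, 0.0877]
ft_force: [0.7, -0.0, -1.4]
t 8.05 pos [ 0.4741 -0.3506  0.0877] psi -3.1352 q [-0.86  0.1  -0.17  1.3  -0.   -0.86] F [ 0.7 -0.  -1.4] op 0.543 gf 61.9
REL [ 0.0117  0.3737 -0.0018] turn 0.0073
time: 8.47
eef_pos: [0.4637, -0.1643, 0.0877]
ft_force: [0.5, 0.7, -1.9]
time: 8.88
eef_pos: [0.4567, 0.0206, 0.0881]
ft_force: [0.3, 0.2, -2.0]
t 8.88 pos [0.4567 0.0206 0.0881] psi 3.1407 q [-0.24 -0.32 -0.56  1.33 -0.   -0.24] F [ 0.3  0.2 -2. ] op 0.54 gf 62.2
REL [-0.0033  0.0024  0.0281] turn -0.0
```

```bash
python3 drive.py '[{"xyz":[-0.003, 0.0024, 0.03]}, {"xyz":[-0.003, 0.0024, 0.06]}, {"xyz":[-0.003, 0.0024, 0.06]}]' | grep -E "time|eef_pos|ft"
python3 - <<'E'
from h import *
from ov import overlay
J=np.load("J.npy");o=bot.get_obs();e=o["eef_pos"];print(e,o["time"])
B=[e[0]+.035,e[1],-.001,e[2]]
b=bot.read_camera("top")[:,:,::-1].copy();a=bot.read_camera("scene")[:,:,::-1].copy()
cv2.imwrite("pics/top3.png",b);cv2.imwrite("pics/scene3.png",a)
m=np.zeros((600,800,3),np.uint8)
m[:600,:400]=cv2.resize(b[145:225,205:285],(400,400),interpolation=cv2.INTER_CUBIC) if 0 else overlay(b,"top",J,200,140,80,120,5,2.05,B)
m[:600,400:800]=overlay(a,"scene",J,215,150,80,120,5,2.05,B)
cv2.imwrite("pics/o4.png",m)
E
```

```text
time: 9.13
eef_pos: [0.4565, 0.023, 0.023]
ft_force: [-1.2, 0.1, -3.8]
[0.45647483 0.0230031  0.02297342] 9.1333
```

View pics/o4.png

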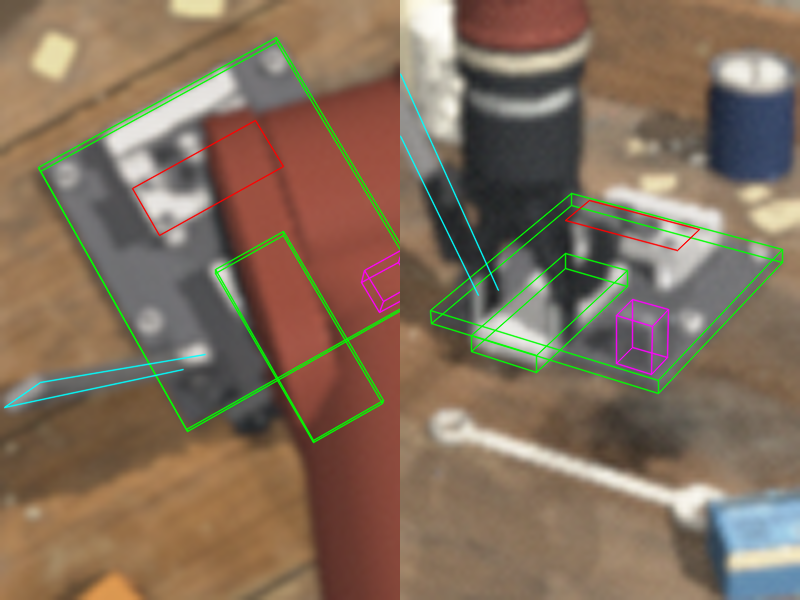

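Overlay and blank agree in both views: rear edge at (472–540, 345–372) in the scene crop, front-left corner at (215,268) in the top crop. I'll lower and slide in gently, watching the force.

```bash
python3 drive.py '[{"xyz":[0, 0, 0.006]}, {"xyz":[0, 0, 0.0118]}, {"xyz":[0, 0, 0.0118]}]' | grep -E "time|eef_pos|ft"
for i in 1 2; do python3 drive.py '[{"xyz":[-0.004, 0, 0]}, {"xyz":[-0.008, 0, 0]}, {"xyz":[-0.012, 0, 0]}, {"xyz":[-0.016, 0, 0]}, {"xyz":[-0.02, 0, 0]}]' | grep -E "time|eef_pos|ft"; done; python3 rel.py 0.545 0.023 0.0112 3.1407
```

```text
time: 9.48
eef_pos: [0.4611, 0.0207, 0.0174]
ft_force: [-0.3, 0.2, -1.1]
time: 9.9
eef_pos: [0.4816, 0.021, 0.0177]
ft_force: [0.0, -0.7, -2.1]
time: 10.32
eef_pos: [0.4921, 0.0222, 0.0134]
ft_force: [-33.6, 2.6, -0.5]
t 10.32 pos [0.4921 0.0222 0.0134] psi 3.1412 q [-0.22 -0.12 -0.52  1.18 -0.   -0.22] F [-33.6   2.6  -0.5] op 0.542 gf 62.7
REL [-0.053   0.0008  0.0012] turn 0.0005
```

The blank rode 6 mm too high and met the bush plate. I'll back off and lower using settled readings.

```bash
python3 drive.py '[{"xyz":[0.008, 0, 0]}, {"xyz":[0.018, 0, 0]}, {"xyz":[0.025, 0, 0]}, {"xyz":[0.025, 0, 0]}, {"xyz":[0.025, 0, 0]}]' | grep -E "time|eef_pos|ft|open"; python3 rel.py 0.48 0.023 0.0115 3.1407
```

```text
time: 10.73
eef_pos: [0.4763, 0.021, 0.0177]
ft_force: [0.1, -0.0, -0.6]
opening: 0.538
t 10.73 pos [0.4763 0.021  0.0177] psi 3.1409 q [-0.23 -0.2  -0.59  1.18 -0.   -0.23] F [ 0.1 -0.  -0.6] op 0.538 gf 62.5
REL [-0.0037  0.002   0.0062] turn 0.0002
```

```bash
python3 drive.py '[{"xyz":[0, 0.001, 0.003]}, {"xyz":[0, 0.002, 0.006]}, {"xyz":[0, 0.002, 0.0065]}, {"xyz":[0, 0.002, 0.0065]}, {"xyz":[0, 0.002, 0.0065]}]' | grep -E "time|eef_pos|ft|open"; python3 - <<'E'
from h import *
from ov import overlay
J=np.load("J.npy");o=bot.get_obs();e=o["eef_pos"];print(e,o["ft_force"].round(1))
B=[e[0]+.035,e[1],-.001,.0115]
a=bot.read_camera("scene")[:,:,::-1].copy();b=bot.read_camera("top")[:,:,::-1].copy()
cv2.imwrite("pics/scene4.png",a);cv2.imwrite("pics/top4.png",b)
m=np.zeros((560,800,3),np.uint8)
raw=cv2.resize(a[165:235,215:265],None,fx=8,fy=8,interpolation=cv2.INTER_CUBIC)
m[:560,:400]=raw;m[:560,400:]=overlay(a,"scene",J,215,165,50,70,8,2.05,B)
cv2.imwrite("pics/o5.png",m)
E
```

```text
time: 11.15
eef_pos: [0.4759, 0.0231, 0.0108]
ft_force: [0.1, -0.9, -1.7]
opening: 0.541
[0.47592329 0.0231409  0.01082755] [ 0.1 -0.9 -1.7]
```

View pics/o5.png

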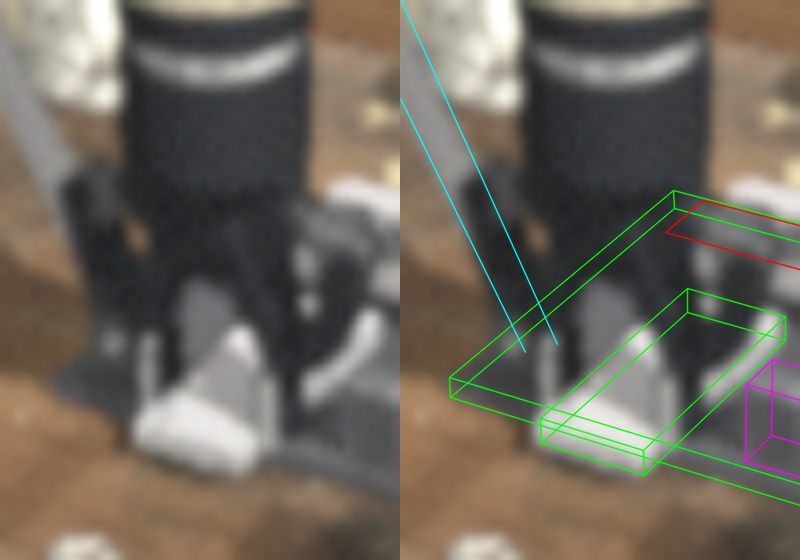

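The blank is level and aligned: rear edge at (135,430)–(250,470), the overlay within 1 px. I'll slide in.

```bash
for i in 1 2; do python3 drive.py '[{"xyz":[-0.004, 0, 0]}, {"xyz":[-0.008, 0, 0]}, {"xyz":[-0.012, 0, 0]}, {"xyz":[-0.016, 0, 0]}, {"xyz":[-0.016, 0, 0]}]' | grep -E "time|eef_pos|ft|open"; done
```

```text
time: 11.67
eef_pos: [0.4929, 0.023, 0.0111]
ft_force: [-0.7, -0.6, -1.3]
opening: 0.539
time: 12.08
eef_pos: [0.509, 0.0228, 0.0112]
ft_force: [-0.1, -1.9, -2.8]
opening: 0.538
```

```bash
python3 drive.py '[{"xyz":[-0.005, 0, 0]}, {"xyz":[-0.01, 0, 0]}, {"xyz":[-0.015, 0, 0]}, {"xyz":[-0.02, 0, 0]}, {"xyz":[-0.02, 0, 0]}]' | grep -E "time|eef_pos|ft|open"; for i in 1 2; do python3 drive.py '[{"xyz":[-0.002, 0, 0]}, {"xyz":[-0.004, 0, 0]}, {"xyz":[-0.006, 0, 0]}, {"xyz":[-0.008, 0, 0]}, {"xyz":[-0.008, 0, 0]}]' | grep -E "time|eef_pos|ft|open"; done; python3 rel.py 0.545 0.023 0.011 3.1407
```

```text
time: 12.5
eef_pos: [0.5292, 0.0229, 0.0112]
ft_force: [2.5, -2.6, -2.0]
opening: 0.543
time: 12.92
eef_pos: [0.5362, 0.023, 0.011]
ft_force: [-0.3, -2.5, -2.7]
opening: 0.54
time: 13.33
eef_pos: [0.5444, 0.023, 0.0111]
ft_force: [0.1, -3.1, -2.7]
opening: 0.544
t 13.33 pos [0.5444 0.023  0.0111] psi 3.141 q [-0.2   0.02 -0.39  1.16  0.   -0.2 ] F [ 0.1 -3.1 -2.7] op 0.544 gf 62.5
REL [-0.0006 -0.      0.0001] turn 0.0003
```

```bash
for i in 1 2; do python3 drive.py '[{"xyz":[-0.001, 0, 0]}, {"xyz":[-0.002, 0, 0]}, {"xyz":[-0.003, 0, 0]}, {"xyz":[-0.004, 0, 0]}, {"xyz":[-0.004, 0, 0]}]' | grep -E "time|eef_pos|ft"; done
```

```text
time: 13.75
eef_pos: [0.546, 0.0231, 0.0103]
ft_force: [-10.2, -3.9, 1.3]
time: 14.17
eef_pos: [0.5463, 0.0232, 0.0102]
ft_force: [-31.2, -6.0, 19.4]
```

Firm stop at TCP x = 0.546, as expected for home. I'll ease off, release, rise and look.

```bash
python3 drive.py '[{"xyz":[0.002, 0, 0]}, {"xyz":[0.004, 0, 0]}, {"xyz":[0.004, 0, 0]}]' | grep -E "time|eef_pos|ft"; python3 drive.py '[{}, {}, {}, {}]' 0.72| grep -E "time|eef_pos|ft|open"; python3 drive.py '[{"xyz":[0, 0, -0.01]}, {"xyz":[0, 0, -0.04]}, {"xyz":[0, 0, -0.08]}, {"xyz":[0, 0, -0.12]}, {"xyz":[0, 0, -0.15]}]' | grep -E "time|eef_pos|ft";python3 drive.py '[{"xyz":[0, -0.04, 0]}, {"xyz":[0, -0.08, 0]}, {"xyz":[0, -0.12, 0]}, {"xyz":[0, -0.16, 0]}, {"xyz":[0, -0.2, 0]}]' 0.0| grep -E "time|eef_pos|ft"
python3 - <<'E'
from h import *
from ov import overlay
J=np.load("J.npy")
a=bot.read_camera("scene")[:,:,::-1].copy();b=bot.read_camera("top")[:,:,::-1].copy()
cv2.imwrite("pics/scene5.png",a);cv2.imwrite("pics/top5.png",b)
m=np.zeros((600,800,3),np.uint8)
B=[J[0],J[1],J[2],.010]
m[:600,:400]=cv2.resize(b[145:225,205:258],(400,600),interpolation=cv2.INTER_CUBIC)
m[:600,400:]=overlay(a,"scene",J,215,160,50,75,8,2.05,B)
m[:600,:400]=overlay(b,"top",J,215,150,50,75,8,2.05,B)
cv2.imwrite("pics/o6.png",m)
E
```

```text
time: 14.42
eef_pos: [0.546, 0.0231, 0.0104]
ft_force: [-8.9, -3.0, 0.2]
time: 14.75
eef_pos: [0.5486, 0.0233, 0.0114]
ft_force: [-0.4, 0.5, -1.3]
opening: 0.72
time: 15.17
eef_pos: [0.5486, 0.0231, 0.1654]
ft_force: [0.9, -0.5, 1.1]
time: 15.58
eef_pos: [0.5478, -0.1787, 0.1623]
ft_force: [0.8, 0.9, 0.8]
```

View pics/o6.png

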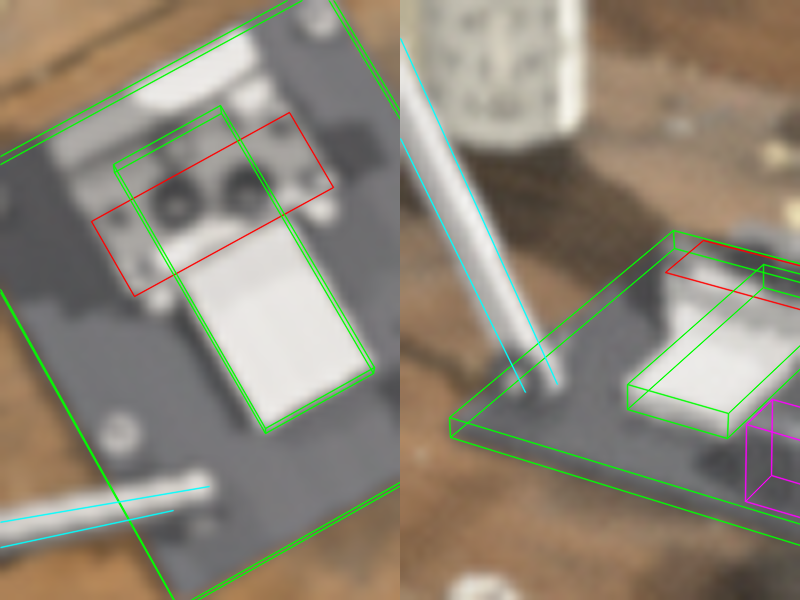

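The blank's rear edge matches the home overlay in the top view ((265,430)–(372,370)). Since jig x is only known to a few mm, I'll check by pushing the rear end with the shut fingers.

```bash
python3 drive.py '[{"xyz":[0.014, 0.04, 0]}, {"xyz":[0.028, 0.08, 0]}, {"xyz":[0.042, 0.12, 0]}, {"xyz":[0.056, 0.16, 0]}, {"xyz":[0.07, 0.201, 0]}]' 0.0| grep -E "time|eef_pos"; python3 drive.py '[{"xyz":[0, 0, 0.04]}, {"xyz":[0, 0, 0.08]}, {"xyz":[0, 0, 0.12]}, {"xyz":[0, 0, 0.147]}, {"xyz":[0, 0, 0.147]}]' | grep -E "time|eef_pos|ft"
for i in 1 2 3; do python3 drive.py '[{"xyz":[-0.002, 0, 0]}, {"xyz":[-0.004, 0, 0]}, {"xyz":[-0.006, 0, 0]}, {"xyz":[-0.008, 0, 0]}, {"xyz":[-0.01, 0, 0]}]' | grep -E "time|eef_pos|ft"; done;
```

```text
time: 16.1
eef_pos: [0.4785, 0.0217, 0.1618]
time: 16.52
eef_pos: [0.4789, 0.0206, 0.0119]
ft_force: [0.2, 0.2, 0.5]
time: 16.93
eef_pos: [0.4899, 0.0198, 0.0145]
ft_force: [-1.5, -0.1, 0.9]
time: 17.35
eef_pos: [0.4995, 0.0198, 0.0139]
ft_force: [-0.9, -0.1, 0.6]
time: 17.77
eef_pos: [0.5095, 0.0198, 0.014]
ft_force: [-6.6, -1.0, 1.6]
```

```bash
for i in 1 2; do python3 drive.py '[{"xyz":[-0.001, 0, 0]}, {"xyz":[-0.002, 0, 0]}, {"xyz":[-0.003, 0, 0]}, {"xyz":[-0.003, 0, 0]}]' | grep -E "time|eef_pos|ft"; done
```

```text
time: 18.1
eef_pos: [0.5097, 0.0199, 0.0135]
ft_force: [-14.0, -1.1, 9.8]
time: 18.43
eef_pos: [0.51, 0.02, 0.0132]
ft_force: [-28.4, -3.0, 22.1]
```

It stands firm at 28 N, so it's home (rear at ≈0.521). Next I back off, work out the arc points for closing the latch, and check where the mug is.

```bash
python3 drive.py '[{"xyz":[0.015, 0, 0]}, {"xyz":[0.025, 0, 0]}, {"xyz":[0.025, 0, -0.04]}, {"xyz":[0.025, 0, -0.08]}, {"xyz":[0.025, 0, -0.12]}]' | grep -E "time|eef_pos|ft"; python3 drive.py '[{"xyz":[0, 0, -0.04]}, {"xyz":[0, 0, -0.08]}, {"xyz":[0, 0, -0.12]}, {"xyz":[0, 0, -0.12]}]' | grep -E "time|eef_pos|ft"; python3 rel.py 0.5125 0.24 0.16 3.1416; python3 - <<'E'
from h import *
c=CI["scene"];W=np.array(c["world_to_cam"])
def ray(u,v,z):
    d=W[:3,:3].T@[(u-c["cx"])/c["fx"],(v-c["cy"])/c["fy"],1];o=-W[:3,:3].T@W[:3,3];return o+d*(z-o[2])/d[2]
print("mug bottom",ray(219,177,0),ray(237,175,0))
for t in [2.05,1.57,1.45,1.3,1.15,1.0,.85,.7,.55,.4,.25,.15,.05,0]:
    r=165 if t>.6 else 178
    print(t,np.round([.089-r/1e3*np.cos(t)+.013*np.sin(t)+.012,.0225+r/1e3*np.sin(t)+.013*np.cos(t)],3))
E
```

```text
time: 18.85
eef_pos: [0.4895, 0.0201, 0.135]
ft_force: [0.5, -0.0, 0.4]
time: 19.18
eef_pos: [0.493, 0.0193, 0.2624]
ft_force: [0.8, 0.7, 1.1]
t 19.18 pos [0.493  0.0193 0.2624] psi 3.141 q [-0.23 -0.23 -0.16  1.62 -0.   -0.23] F [0.8 0.7 1.1] op 0.0 gf 0.0
REL [-0.0183  0.221   0.1021] turn -0.0006
mug bottom [0.7089968  0.26809235 0.        ] [0.75924775 0.21502712 0.        ]
2.05 [0.189 0.163]
1.57 [0.114 0.188]
1.45 [0.094 0.188]
1.3 [0.069 0.185]
1.15 [0.045 0.178]
1.0 [0.023 0.168]
0.85 [0.002 0.155]
0.7 [-0.017  0.139]
0.55 [-0.044  0.127]
0.4 [-0.058  0.104]
0.25 [-0.068  0.079]
0.15 [-0.073  0.062]
0.05 [-0.076  0.044]
0 [-0.077  0.036]
```

```bash
python3 drive.py '[{"xyz":[-0.004, 0.04, 0]}, {"xyz":[-0.008, 0.08, 0]}, {"xyz":[-0.012, 0.12, 0]}, {"xyz":[-0.016, 0.16, 0]}, {"xyz":[-0.0185, 0.2, 0]}]' | grep -E "time|eef_pos|ft"; python3 drive.py '[{"xyz":[0, 0.025, 0]}, {"xyz":[0, 0.025, 0.035]}, {"xyz":[0, 0.025, 0.07]}, {"xyz":[0, 0.025, 0.097]}, {"xyz":[0, 0.025, 0.097]}]' | grep -E "time|eef_pos|ft"; python3 rel.py 0.5125 0.114 0.185 3.1416
```

```text
time: 19.6
eef_pos: [0.5091, 0.2218, 0.254]
ft_force: [1.8, -0.5, -0.1]
time: 20.02
eef_pos: [0.5058, 0.2444, 0.1507]
ft_force: [-1.2, -0.9, -0.7]
t 20.02 pos [0.5058 0.2444 0.1507] psi 3.1415 q [ 0.22 -0.   -0.16  1.42 -0.    0.22] F [-1.2 -0.9 -0.7] op -0.0 gf 0.0
REL [-0.0064 -0.1305 -0.0341] turn -0.0001
```

```bash
python3 drive.py '[{"xyz":[-0.006, -0.02, -0.01]}, {"xyz":[-0.006, -0.04, -0.015]}, {"xyz":[-0.006, -0.06, -0.02]}, {"xyz":[-0.006, -0.08, -0.023]}, {"xyz":[-0.006, -0.1, -0.027]}]' | grep -E "time|eef_pos|ft"; python3 drive.py '[{"xyz":[0, -0.018, -0.004]}, {"xyz":[0, -0.036, -0.007]}, {"xyz":[0, -0.054, -0.007]}, {"xyz":[0, -0.074, -0.004]}, {"xyz":[0, -0.074, -0.004]}]' | grep -E "time|eef_pos|ft"; python3 rel.py 0.5125 0.045 0.178 3.1416
python3 - <<'E'
from h import *
a=bot.read_camera("scene")[:,:,::-1].copy()
cv2.imwrite("pics/scene6.png",cv2.resize(a[60:240,170:330],None,fx=3.3,fy=3.3,interpolation=cv2.INTER_CUBIC))
E
```

```text
time: 20.43
eef_pos: [0.5158, 0.1443, 0.1866]
ft_force: [0.8, 2.0, 2.3]
time: 20.85
eef_pos: [0.5156, 0.0681, 0.1897]
ft_force: [0.3, 0.7, -0.1]
t 20.85 pos [0.5156 0.0681 0.1897] psi 3.1384 q [-0.12 -0.15 -0.23  1.49 -0.   -0.12] F [ 0.3  0.7 -0.1] op 0.0 gf 0.0
REL [ 0.0031 -0.0231  0.0117] turn -0.0032
```

View pics/scene6.png

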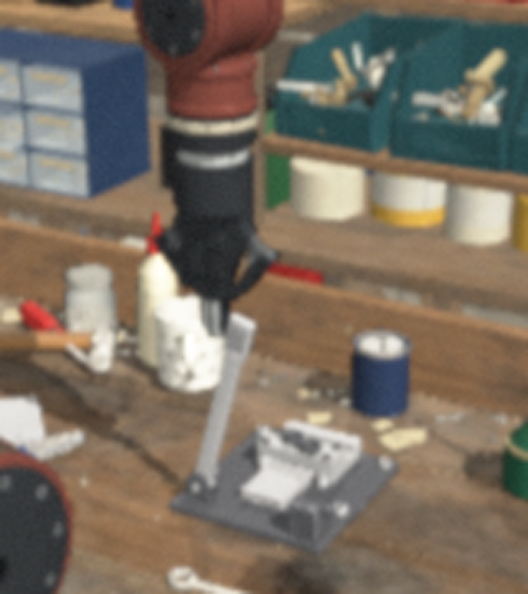

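The bar (head at (240,330)) is now past upright, leaning over the slot at about 1.35 rad, with the fingers behind it. I'll continue the arc down.

```bash
python3 drive.py '[{"xyz":[0.003, -0.023, 0.012]}, {"xyz":[0.003, -0.045, 0.022]}, {"xyz":[0.003, -0.066, 0.035]}, {"xyz":[0.003, -0.085, 0.051]}, {"xyz":[0.003, -0.112, 0.063]}]' | grep -E "time|eef_pos|ft"; python3 drive.py '[{"xyz":[0, -0.007, 0.012]}, {"xyz":[0, -0.014, 0.023]}, {"xyz":[0, -0.019, 0.035]}, {"xyz":[0, -0.024, 0.048]}, {"xyz":[0, -0.024, 0.048]}]' | grep -E "time|eef_pos|ft"; python3 rel.py 0.5125 -0.085 0.05 3.1416
```

```text
time: 21.32
eef_pos: [0.5123, -0.0405, 0.1254]
ft_force: [0.1, 1.5, -0.2]
time: 21.73
eef_pos: [0.5106, -0.0646, 0.0742]
ft_force: [-1.4, 1.1, -0.9]
t 21.73 pos [ 0.5106 -0.0646  0.0742] psi 3.1413 q [-0.38 -0.12 -0.41  1.28 -0.   -0.38] F [-1.4  1.1 -0.9] op 0.001 gf 0.0
REL [-0.002  -0.0204  0.0242] turn -0.0003
```

```bash
python3 drive.py '[{"xyz":[-0.002, -0.01, 0.004]}, {"xyz":[-0.002, -0.018, 0.01]}, {"xyz":[-0.002, -0.02, 0.015]}, {"xyz":[-0.002, -0.02, 0.02]}, {"xyz":[-0.002, -0.02, 0.024]}]' | grep -E "time|eef_pos|ft"; for i in 1 2; do python3 drive.py '[{"xyz":[0, 0, 0.002]}, {"xyz":[0, 0, 0.004]}, {"xyz":[0, 0, 0.006]}, {"xyz":[0, 0, 0.008]}, {"xyz":[0, 0, 0.008]}]' | grep -E "time|eef_pos|ft"; done
```

```text
time: 22.15
eef_pos: [0.5145, -0.0861, 0.0534]
ft_force: [0.2, -1.7, 5.4]
time: 22.57
eef_pos: [0.5137, -0.0849, 0.0446]
ft_force: [1.1, -1.0, 2.6]
time: 22.98
eef_pos: [0.5131, -0.0847, 0.0359]
ft_force: [0.8, -0.1, -0.1]
```

```bash
for i in 1 2; do python3 drive.py '[{"xyz":[0, 0, 0.001]}, {"xyz":[0, 0, 0.002]}, {"xyz":[0, 0, 0.003]}, {"xyz":[0, 0, 0.004]}, {"xyz":[0, 0, 0.004]}]' | grep -E "time|eef_pos|ft"; done
```

```text
time: 23.4
eef_pos: [0.5137, -0.085, 0.0349]
ft_force: [-11.0, 4.0, 21.0]
time: 23.82
eef_pos: [0.5142, -0.0851, 0.0341]
ft_force: [-23.5, 9.7, 51.7]
```

Hard stop at z ≈ 0.0345, so the bar is fully down. I'll let go, rise, move clear and check.

```bash
python3 drive.py '[{"xyz":[0, 0, -0.01]}, {"xyz":[0, 0, -0.04]}, {"xyz":[0, 0, -0.08]}, {"xyz":[0, 0, -0.12]}, {"xyz":[0, 0, -0.16]}]' | grep -E "time|eef_pos|ft"; python3 drive.py '[{"xyz":[0.005, -0.04, 0]}, {"xyz":[0.01, -0.08, 0]}, {"xyz":[0.015, -0.12, 0]}, {"xyz":[0.02, -0.16, 0]}, {"xyz":[0.02, -0.16, 0]}]' | grep -E "time|eef_pos|ft"
python3 - <<'E'
from h import *
from ov import overlay
J=np.load("J.npy")
a=bot.read_camera("scene")[:,:,::-1].copy();b=bot.read_camera("top")[:,:,::-1].copy()
m=np.zeros((600,800,3),np.uint8)
m[:,:400]=cv2.resize(b[145:235,215:300],None,fx=4.7,fy=4.7,interpolation=cv2.INTER_CUBIC)[:600,:400] if 0 else 0
c=cv2.resize(b[145:235,215:295],None,fx=5,fy=5,interpolation=cv2.INTER_CUBIC);m[:450,:400]=c
c=overlay(a,"scene",J,215,160,80,90,5,0.0);m[:450,400:]=c
cv2.imwrite("pics/o7.png",m)
E
```

```text
time: 24.23
eef_pos: [0.5133, -0.0848, 0.1905]
ft_force: [1.4, -0.3, -0.0]
time: 24.65
eef_pos: [0.4925, -0.2511, 0.1885]
ft_force: [-0.3, 1.8, 0.1]
```

View pics/o7.png

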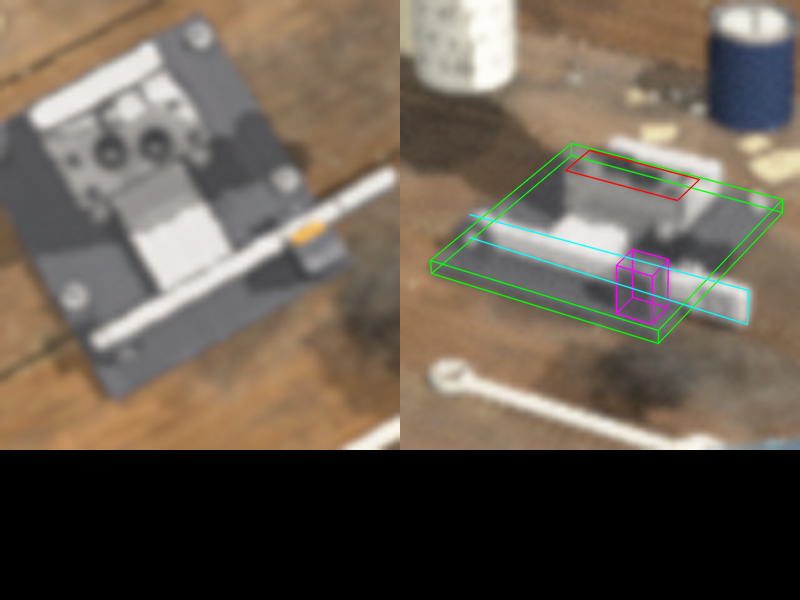

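The bar lies level at 0 rad, with its end at (748,290–322) on the overlay. It sits just behind the blank and under the brass roller at (308,232). The blank is home and the arm is clear, so I'm handing in.

```bash
python3 -c "
from station import bot
print(bot.sign_off())"
```

```text
the job is handed in; nothing more can be done
None
```

The drill jig is loaded and handed in at about 25 s: a push test showed the blank firmly home against the pin, the latch bar is fully down in its catch under the roller, and the arm is clear.

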